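# Seat the mill's handwheel on its square spindle and park the knob over the drawer

### The arm

A 6-joint arm with a two-finger parallel gripper is mounted at the origin on a cart in front of the work surface, level with it; the furniture and walls round the work are solid. World frame = base frame: x ahead of the robot, y to its left, z up, the work surface at z = 0. Lengths are in mm, angles in rad, forces in N, time in s.
With the tool pointing down it reaches from about 325 to 900 mm from the base axis. Payload 6.1 kg.
Tool frame: the origin (TCP) lies midway between the tips of the shut fingers; the grasp point (between the pads) lies 19 mm behind it; z points along the fingers, y is the direction in which the jaws open and shut (so a half turn about z gives the same grasp; the last joint's range is limited). The gripper opens to 87 mm and grips with 3 to 60 N. Pads are 19 mm wide; open, the fingers measure 117 mm over their backs; the gripper's body (75 mm by 190 mm) begins 51 mm behind the grasp point.
Start: joints at [1.151, 0.22, 1.526, -0, 1.395, -0.126], TCP at [180.993, 598.212, 222.538] pointing down, gripper open.
Joint ranges: [-2.98, 2.98], [-0.91, 2.08], [0.09, 2.57], [-1.24, 4.39], [0.2, 2.65], [-2.68, 2.68]. Speed limits (rad/s): [2.57, 2.57, 3.01, 3.14, 3.14, 3.14].

### API

Orientations are given as [roll, pitch, yaw] about the fixed x, y, z axes, in that order (R = Rz(yaw) Ry(pitch) Rx(roll)).
In Python, from rig import arm, grab_frame, camera_info, sign_off, finder gives the robot as it stands. The module is installed in compiled form; this text tells all that it offers.
- The arm moves only by the tool step_arm, never from a script. Its argument "moves" is text: rows parted by semicolons, each of 6 numbers parted by spaces: the shift along the tool's x, y, z in m, then the turn, a rotation vector about the tool's x, y, z in degrees. In form: tx ty tz ax ay az; .... A call has 1 to 20 rows; each row is the pose to reach, as a shift and turn from the pose commanded when the call began, along the tool's axes at that moment; what a row does not reach only later rows make up. A row lasts 1/12 s, in which the tool goes at most 41.7 mm and 7.16 degrees, less where a joint would pass 70% of its speed; a pose out of reach is approached as far as the arm can. A call with a gripper value outside its range is refused whole. "hand" is the finger opening in m, from 0 to 0.087, set as the call begins (left out, the last holds). The fingers move at their own pace and stop on an object; the grip force is fixed at half the most. Time passes only in rows, so rows that repeat a pose let the fingers close. It gives the time, the measured TCP pose, the force and the opening at its end, in the units of the state.
- arm.get_obs(): the state, without advancing time (a new reading comes with each control period).
- grab_frame(name): name is "scene" or "side" or "wrist"; returns the picture (420x560x3 uint8, red, green, blue); there is no depth.
- camera_info(name): a dict with "vfov" (degrees; the focal length in pixels is half the picture's height over the tangent of half this angle, whatever the lens; pixels are square), "cx", "cy" (the principal point, pixels), "k1" (the pictures are not rectified: a ray, as slopes to the right and down, at radius r is drawn at 1 + k1 r^2 times it, then the intrinsics apply), "eye" and "rotation" of the camera in the world. Camera axes: x right, y down, z forward; pixel columns grow to the right and rows downward; lengths in mm; the calibration is good to about 2 mm. A picture is of the moment at which its call begins: read the wrist's pose just before it. camera_info takes no time and is no camera call; for the wrist camera it gives the pose at the moment of the call.
- sign_off(): hands the job in, once; it reports no verdict.
Trained networks look in the newest picture that a camera, given by its name, has taken for a name from the list of things; names that differ only in an ending like _2 or _b are one class to them, and where a whole thing is asked for, a point or a joint stands for the part that bears it (a point fixed in the world has none). Each returns a list of dicts, best first, with "confidence" (0 to 1); they miss things now and then, are a little off and sometimes report something else, mostly with a low value. They report only what shows in the picture. A call takes as long as a camera call.
- finder.boxes_of(camera, name): "bbox" ([centre column, centre row, width, height] in pixels, round what is visible of it).
- finder.spot_point(camera, name): "pixel" ([column, row] in pixels: a listed point, or the origin of a listed thing).
The state is a dict: "t": time; "joints": joint angles; "joint_vel": joint speeds; "tau": joint torques, N m; "ee_pos": TCP position; "tool_rot": TCP orientation; "contact_force": force on the tool from outside, world axes, zero at the start; "moment": the same for the moment, N m; "opening": opening from 0.0 (shut) to 1.0 (fully open).
Only numpy, scipy, OpenCV 4.12 (cv2) and the standard library are available. Lean on these libraries where they do the work, as an engineer would, in place of code of your own. Each camera call takes 0.05 s, during which the arm holds its last target.

### The job

The handwheel of the hand mill has only been set loosely on the spindle's round tip, so it sits too high. Without taking it off, swing it round until its square hole lines up with the square shaft and it drops fully home, then turn it so that the knob stands right over the mill's drawer, and let go. Leave the bowl and the two loose jars where they stand.

Things in the scene. Friction and masses are not known exactly. Their poses are not given: they have to be found in the camera images.
- mill: Fixed hand mill: dark wooden box 120 mm wide, steel top plate at height 90 mm. Origin on the worktop straight below the spindle axis; z up; -x points to its front, where the drawer is. The box runs from x = -80 (front) to +130 mm, y = -60 to +60 mm. On top: the collar with the spindle, and a black filler cap 44 mm across, 11 mm high, at x = +101 mm.
- collar (a point): Fixed point on the spindle axis at the top of the steel collar (52 mm across at its foot, 40 mm at its top), 100 mm above the worktop. From here the steel spindle rises: 16 mm square for the first 24 mm (to z = 124 mm), then a round tip 16.4 mm across for another 16 mm (to z = 140 mm).
- drawer_pull (a point): Outer end of the small steel pull on the drawer in the mill's front face: 100 mm in front of the spindle axis (mill x = -100 mm, y = 0), 46 mm above the worktop. It tells which side is the front.
- spindle (a joint): Turning angle of the spindle about the vertical axis, rad, positive counter-clockwise from above. At 0 (and every quarter turn) the flats of its square are parallel to the mill's x and y axes. Turns both ways by nearly a full turn against a friction of about 0.12 N m and stays where it is left.
- wheel: Loose steel handwheel, 0.3 to 0.55 kg: rim circle of radius 65 mm made of 12 mm bar (142 mm overall), three spokes, square hub 42 x 42 x 22 mm with a 17.5 mm square hole right through, one upright knob at -x. Origin at the centre of the hub's underside, z up along the hole, x and y parallel to the hole's sides. Rim from 8 to 20 mm above the origin.
- hub (a point): Centre of the hub top, 22 mm above wheel origin. At the start the wheel rests on top of the spindle's square (wheel origin at z = 124 mm), centred by the round tip, its hole 13 degrees or more out of line; it swings there with under 1 N at the knob. Within about 5 degrees of any of 4 fits it falls 24 mm by itself onto the collar (origin z = 100 mm), then turns the spindle (2 N at the knob; play 6 degrees each way).
- knob (a point): Middle of the wheel's upright wooden knob, 65 mm from the wheel's axis (wheel x = -65 mm), 48 mm above the wheel's origin. The knob is round, 24 mm across at its widest, runs from 18 to 78 mm above the wheel's origin, and is fixed to the wheel.
- salt_bowl: Small stoneware bowl of salt, 110 mm across, 51 mm high, behind the mill to the left; bystander. Origin: centre of its underside.
- jar_low: Low clip-top glass jar with a red seal, 94 x 90 mm, 69 mm high, left of the mill near the worktop's front; bystander. Origin: centre of its underside.
- jar_nuts: Squat clip-top glass jar, 114 mm across, 99 mm high, right of the mill; bystander. Origin: centre of its underside.

How it is judged (in metres and radians):
On the way:
1. the handwheel has dropped fully home on the square shaft (z of wheel in the frame of mill between 0.096 and 0.104 m and horizontal distance between wheel and mill below 0.004 m and angle between wheel's own z axis and vertical below 0.07 rad), for 0.2 s.
At the end, for the whole second after the job is handed in: The handwheel is fully home on the square shaft (hub within 4 mm of the collar, level, within 4 mm of the axis) and at rest, with its knob on the drawer side, within 15 mm sideways of the mill's centre line (all of step 1 and y of knob in the frame of mill between -0.015 and 0.015 m and x of knob in the frame of mill below -0.04 m and linear speed of wheel below 0.02 m/s and velocity of joint spindle between -0.1 and 0.1 rad/s); the robot touches nothing.
It fails at once if the handwheel is lifted off the spindle (z of wheel in the frame of mill above 0.145 m).
It fails at once if the handwheel is tipped over (angle between wheel's own z axis and vertical above 0.4 rad).
It fails at once if the bowl or a loose jar is moved by more than 20 mm (distance of any of salt_bowl, jar_low, jar_nuts from where it was at the start of the episode above 0.02 m).
It fails at once if the bowl or a loose jar is tipped (angle between any of salt_bowl, jar_low, jar_nuts's own z axis and vertical above 0.3 rad).
It also fails if it takes over 58 s, if anything falls off the work surface, if the arm or the gripper's body presses on something with over 40 N, if the wrist force passes 120 N, or if a joint passes its speed limit or range.

## Working session

There is one attempt and no reset: what is moved stays moved. The work goes in short steps, Python scripts to look and compute and a tool call to move; the robot and the scene stay as the last step left them, time stands still between calls to the robot, and variables do not carry over. Pictures are saved under pics/ and viewed, and the job is handed in when it is done.

Besides the shell and the picture viewer there is one more tool, called as name(argument=value, ...) on one line, values as JSON. step_arm: Moves the arm, as the interface text tells. Its arguments: {"type":"object","properties":{"moves":{"type":"string"},"hand":{"type":"number"}},"required":["moves"]}

```bash
mkdir -p pics
cat > h.py <<'E'
import numpy as np, cv2
from rig import arm, grab_frame, camera_info, sign_off, finder
def shot(c,n):
    im=grab_frame(c); cv2.imwrite(f'pics/{n}.png',im[:,:,::-1]); return im
def K(ci):
    f=210/np.tan(np.radians(ci['vfov']/2)); return f
def ray(c,px,ci=None):
    ci=ci or camera_info(c); f=K(ci)
    d=np.array([(px[0]-ci['cx'])/f,(px[1]-ci['cy'])/f]); u=d.copy()
    for _ in range(30): u=d/(1+ci['k1']*(u@u))
    return np.array(ci['eye'],float), np.array(ci['rotation'],float).reshape(3,3)@np.array([u[0],u[1],1])
def atz(c,px,z,ci=None):
    e,d=ray(c,px,ci); return e+d*(z-e[2])/d[2]
def proj(c,p,ci=None):
    ci=ci or camera_info(c); f=K(ci)
    q=np.array(ci['rotation'],float).reshape(3,3).T@(np.array(p,float)-ci['eye']); u=q[:2]/q[2]
    u=u*(1+ci['k1']*(u@u)); return u*f+[ci['cx'],ci['cy']]
def tri(a,b):
    (e1,d1),(e2,d2)=a,b
    s=np.linalg.lstsq(np.c_[d1,-d2],e2-e1,rcond=None)[0]
    p,q=e1+d1*s[0],e2+d2*s[1]; return (p+q)/2,np.linalg.norm(p-q)
E
python3 - <<'E'
from h import *
print(arm.get_obs())
for c in ['scene','side','wrist']:
    shot(c,c+'0'); print(c,camera_info(c))
    for n in ['collar','drawer_pull','hub','knob','wheel','mill']:
        r=finder.spot_point(c,n)[:2]; print(n,[(np.round(x['pixel'],1),round(x['confidence'],2)) for x in r])
E
```

```text
{'t': 0.0, 'joints': array([ 1.15089802e+00,  2.21215736e-01,  1.52763456e+00, -7.12884527e-06,
        1.39466251e+00, -1.26109515e-01]), 'joint_vel': array([-0.00083221,  0.00064136, -0.00116548,  0.00104208, -0.001339  ,
        0.00073539]), 'tau': array([ 2.04139615e-03, -4.94592047e+01, -3.87396026e+01,  7.02138408e-02,
        5.64456184e-02, -1.65167817e-04]), 'ee_pos': array([180.74508093, 597.6472653 , 221.4312659 ]), 'tool_rot': array([-3.13968687e+00, -2.34547368e-04,  2.84780489e+00]), 'contact_force': array([ 0.17462134,  0.80561461, -0.35123209]), 'moment': array([ 0.02691224, -0.04094751, -0.01607735]), 'opening': 1.0000815602745838}
scene {'vfov': 57.983283863170044, 'cx': 281.697029206513, 'cy': 213.84802168344856, 'k1': -0.04973496332860517, 'eye': array([211.59499723, 554.67704985, 862.48642548]), 'rotation': array([-2.36907185,  0.00841414, -2.6003326 ])}
collar [(array([308.4, 211.2]), 0.6)]
drawer_pull [(array([339. , 234.7]), 0.78)]
hub [(array([311.8, 199.8]), 0.82)]
knob [(array([334.2, 199.7]), 0.65)]
wheel [(array([309.3, 204.7]), 0.65)]
mill [(array([305.
[... 194 characters left out ...]
on': array([-2.17783781, -0.02487528, -2.97750697])}
collar [(array([298.7, 202.9]), 0.91), (array([305.1, 194.3]), 0.23)]
drawer_pull [(array([341.6, 225.1]), 0.84)]
hub [(array([300.2, 184.7]), 0.74)]
knob [(array([334.1, 178.7]), 0.8), (array([331.6, 199.4]), 0.37)]
wheel [(array([306., 192.]), 0.78), (array([334. , 179.7]), 0.31)]
mill [(array([297.3, 235.2]), 0.92), (array([339. , 225.1]), 0.3)]
wrist {'vfov': 70.15682483242401, 'cx': 280.3362198375006, 'cy': 213.44906120155497, 'k1': -0.06623544316219941, 'eye': array([110.69051131, 619.0898114 , 384.60090295]), 'rotation': array([2.87058986e+00, 1.04944596e-03, 1.27535430e+00])}
collar []
drawer_pull []
hub []
knob []
wheel []
mill []
```

```bash
python3 - <<'E'
s=open('h.py').read()
s=s.replace("np.array(ci['rotation'],float).reshape(3,3)","RM(ci)")
s+='''
from scipy.spatial.transform import Rotation as Rn
def RM(ci): return Rn.from_euler('xyz',ci['rotation']).as_matrix()
'''
open('h.py','w').write(s)
E
python3 - <<'E'
from h import *
S={'collar':((308.4,211.2),(298.7,202.9),100),'pull':((339,234.7),(341.6,225.1),46),'hub':((311.8,199.8),(300.2,184.7),146),'knob':((334.2,199.7),(334.1,178.7),172),'wheel':((309.3,204.7),(306,192),124),'mill':((305.3,233.3),(297.3,235.2),0)}
for n,(a,b,z) in S.items():
    p,e=tri(ray('scene',a),ray('side',b)); print(n,p.round(),round(e,1),atz('scene',a,z).round(),atz('side',b,z).round())
E
```

```text
collar [ 541. -128.   99.] 0.9 [ 540. -126.  100.] [ 542. -126.  100.]
pull [ 440. -127.   53.] 5.1 [ 444. -136.   46.] [ 438. -133.   46.]
hub [ 540. -138.  139.] 6.8 [ 533. -129.  146.] [ 541. -132.  146.]
knob [ 469. -133.  172.] 3.5 [ 471. -134.  172.] [ 468. -130.  172.]
wheel [ 527. -103.  149.] 4.5 [ 540. -129.  124.] [ 528. -139.  124.]
mill [ 540. -114.   16.] 2.6 [ 547. -128.    0.] [ 540. -132.    0.]
```

View pics/scene0.png

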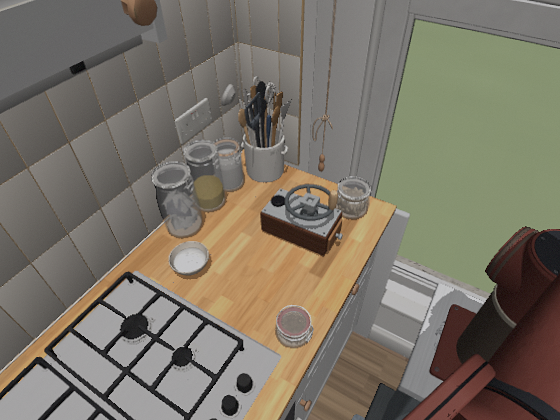

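View pics/side0.png

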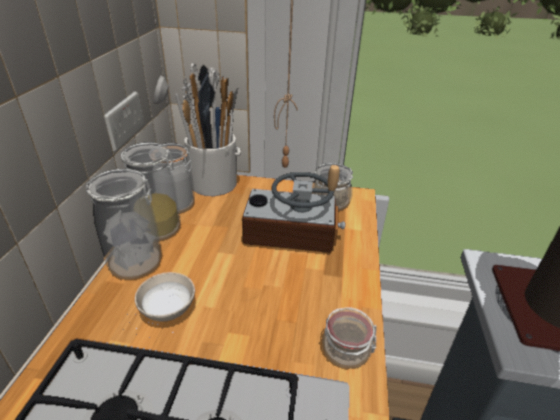

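View pics/wrist0.png

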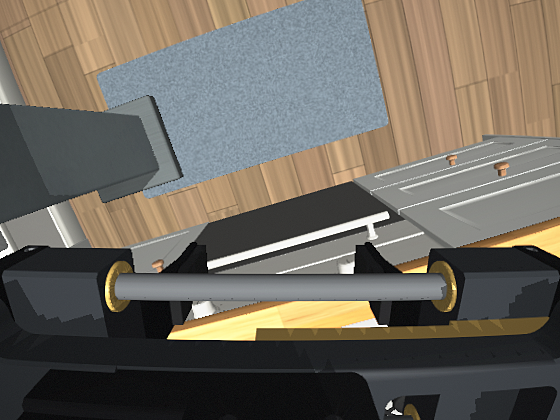

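step_arm(moves="-0.1 -0.12 -0.037 0 0 30; -0.2 -0.24 -0.037 0 0 60; -0.3 -0.38 -0.037 0 0 90; -0.4 -0.5 -0.037 0 0 120; -0.487 -0.615 -0.037 0 0 163; -0.487 -0.615 -0.037 0 0 163; -0.487 -0.615 -0.037 0 0 163; -0.487 -0.615 -0.037 0 0 163; -0.487 -0.615 -0.037 0 0 163; -0.487 -0.615 -0.037 0 0 163; -0.487 -0.615 -0.037 0 0 163; -0.487 -0.615 -0.037 0 0 163; -0.487 -0.615 -0.037 0 0 163; -0.487 -0.615 -0.037 0 0 163; -0.487 -0.615 -0.037 0 0 163; -0.487 -0.615 -0.037 0 0 163; -0.487 -0.615 -0.037 0 0 163; -0.487 -0.615 -0.037 0 0 163; -0.487 -0.615 -0.037 0 0 163; -0.487 -0.615 -0.037 0 0 163", hand=0.05)

```text
t: 2.72
ee_pos: [470.4, -137.3, 259.6]
tool_rot: [3.139, 0.0, 0.337]
contact_force: [-0.6, 0.3, 0.4]
opening: 0.578
```

step_arm(moves="0 0 0 0 0 7; 0 0 0 0 0 14; 0 0 0 0 0 19; 0 0 0 0 0 19; 0 0 0 0 0 19")

```text
t: 3.13
ee_pos: [469.0, -131.5, 259.6]
tool_rot: [3.142, -0.0, 0.019]
contact_force: [-0.6, 0.6, -0.2]
opening: 0.573
```

Run:
```python
from h import *
o=arm.get_obs();print(o['t'],o['ee_pos'],o['tool_rot'],o['joints'])
ci=camera_info('wrist');print(ci)
shot('wrist','w1')
for n,z in [('collar',100),('drawer_pull',46),('hub',146),('knob',172),('wheel',124)]:
    for x in finder.spot_point('wrist',n)[:2]: print(n,np.round(x['pixel'],1),round(x['confidence'],2),atz('wrist',x['pixel'],z,ci).round(1))
```

```text
3.1333 [ 469.02417093 -131.5028427   259.63085497] [ 3.14151022e+00 -1.53661827e-04  1.89033180e-02] [-4.35420289e-01 -1.39108491e-01  1.82775002e+00 -6.67995624e-06
  1.45277688e+00  1.11647351e+00]
{'vfov': 70.15682483242401, 'cx': 280.3362198375006, 'cy': 213.44906120155497, 'k1': -0.06623544316219941, 'eye': array([ 542.03028438, -130.43162501,  421.6490936 ]), 'rotation': array([ 2.87006647e+00, -1.05423336e-03, -1.55351776e+00])}
collar [277.9 137.3] 0.86 [ 535.2 -128.3  100. ]
hub [278.7 136. ] 0.9 [ 537.3 -129.3  146. ]
knob [278.7 214.7] 0.64 [ 471.4 -130.5  172. ]
wheel [276.2 137.7] 0.91 [ 535.3 -126.9  124. ]
```

View pics/w1.png

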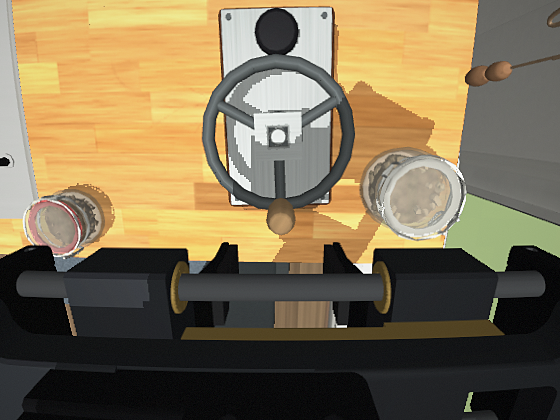

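Run:
```python
import cv2
im=cv2.imread('pics/w1.png')[105:170,245:315]
cv2.imwrite('pics/w1c.png',cv2.resize(im,None,fx=8,fy=8,interpolation=cv2.INTER_CUBIC))
from h import *
ci=camera_info('wrist')
for px in [(219,10),(334,10),(231,206),(331,206),(228,16),(325,15),(234,197),(277,32),(280,258)]: print(px,atz('wrist',px,90,ci).round(1))
```

```text
(219, 10) [659.5 -67.7  90. ]
(334, 10) [ 661.2 -182.5   90. ]
(231, 206) [457.7 -75.6  90. ]
(331, 206) [ 459.5 -190.1   90. ]
(228, 16) [653.9 -76.7  90. ]
(325, 15) [ 656.3 -173.6   90. ]
(234, 197) [468.3 -79.3  90. ]
(277, 32) [ 639.3 -125.9   90. ]
(280, 258) [ 394.1 -132.7   90. ]
```

View pics/w1c.png

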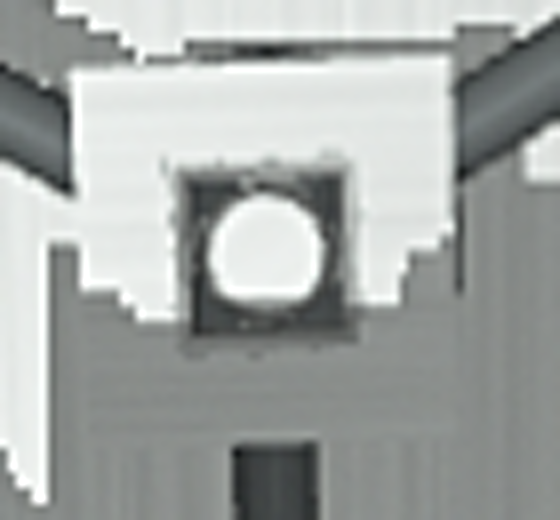

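step_arm(moves="0.003 0 0.03 0 0 0; 0.003 0 0.06 0 0 0; 0.003 0 0.08 0 0 0; 0.003 0 0.095 0 0 0; 0.003 0 0.105 0 0 0; 0.003 0 0.105 0 0 0; 0.003 0 0.105 0 0 0")

```text
t: 4.02
ee_pos: [472.1, -131.4, 154.7]
tool_rot: [-3.141, 0.0, 0.017]
contact_force: [0.0, -0.4, 0.6]
opening: 0.573
```

Run:
```python
from h import *
o=arm.get_obs();print(o['t'],o['ee_pos'],o['tool_rot'],o['contact_force'])
ci=camera_info('wrist')
shot('wrist','w2'); shot('scene','s2')
for n,z in [('hub',146),('knob',172)]:
    for x in finder.spot_point('wrist',n)[:2]: print(n,np.round(x['pixel'],1),round(x['confidence'],2),atz('wrist',x['pixel'],z,ci).round(1))
```

```text
4.0167 [ 472.05189851 -131.40123441  154.70055289] [-3.14147096e+00  3.37605230e-04  1.65540267e-02] [ 0.02710907 -0.35627045  0.56574124]
hub [275.  143.9] 0.79 [ 537.8 -127.8  146. ]
knob [277.3 274.2] 0.91 [ 471.1 -130.1  172. ]
```

View pics/w2.png

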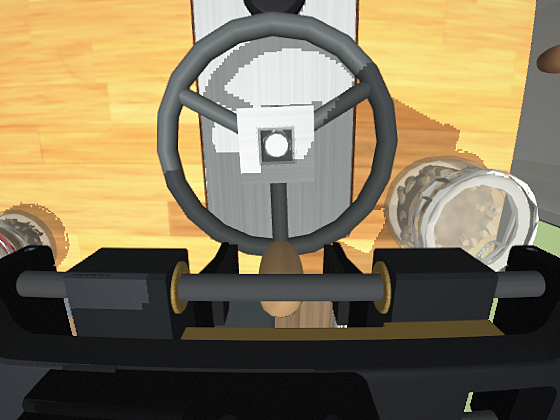

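View pics/s2.png

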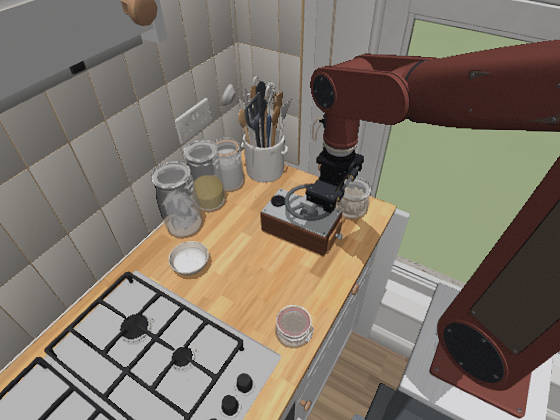

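step_arm(moves="0 0 0 0 0 0; 0 0 0 0 0 0; 0 0 0 0 0 0; 0.0001 0.0035 0 0 0 -3; 0.0004 0.0069 0 0 0 -6; 0.0008 0.0103 0 0 0 -9; 0.0014 0.0137 0 0 0 -12; 0.0022 0.0171 0 0 0 -15; 0.0032 0.0204 0 0 0 -18; 0.0044 0.0237 0 0 0 -21; 0.0057 0.0268 0 0 0 -24; 0.0072 0.03 0 0 0 -27; 0.0088 0.033 0 0 0 -30; 0.0088 0.033 0 0 0 -30", hand=0.034)

```text
t: 5.38
ee_pos: [481.6, -164.7, 154.7]
tool_rot: [3.141, -0.0, 0.541]
contact_force: [-1.0, -0.7, 0.4]
opening: 0.393
```

```bash
cat > look.py <<'E'
from h import *
import sys
k=sys.argv[1]
o=arm.get_obs();print(o['t'],o['ee_pos'].round(1),o['tool_rot'].round(3),o['contact_force'].round(1),o['opening'],o['joints'].round(2))
ci=camera_info('wrist')
shot('wrist','w'+k)
for n,zs in [('hub',(146,122)),('knob',(172,148))]:
    for x in finder.spot_point('wrist',n)[:1]: print(n,np.round(x['pixel'],1),round(x['confidence'],2),[atz('wrist',x['pixel'],z,ci).round(1) for z in zs])
E
python3 look.py 3
```

```text
5.3833 [ 481.6 -164.7  154.7] [ 3.141 -0.     0.541] [-1.  -0.7  0.4] 0.3929562825992406 [-0.48  0.    1.9  -0.    1.24  0.55]
hub [276.3 141. ] 0.75 [array([ 538.2, -128.4,  146. ]), array([ 537.3, -128.6,  122. ])]
knob [275.9 270. ] 0.87 [array([ 481.6, -162.1,  172. ]), array([ 471.2, -167.9,  148. ])]
```

View pics/w3.png

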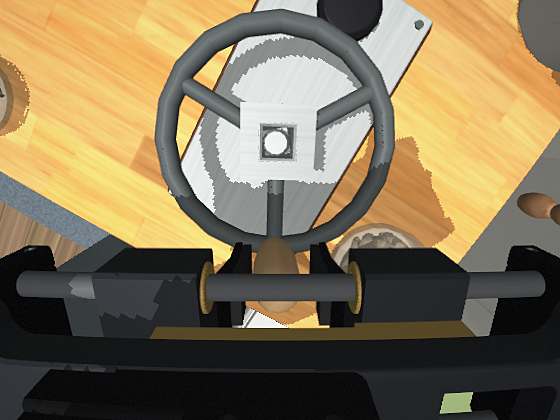

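Run:
```python
from h import *
print(tri(ray('scene',(321,165)),ray('side',(285,160))))
```

```text
(array([ 606.05118009, -337.20036518,   93.29386729]), np.float64(2.9333893829535405))
```

step_arm(moves="0.0001 0.0035 0 0 0 -3; 0.0004 0.0069 0 0 0 -6; 0.0008 0.0103 0 0 0 -9; 0.0014 0.0137 0 0 0 -12; 0.0022 0.0171 0 0 0 -15; 0.0022 0.0171 0 0 0 -15")

```text
t: 6.03
ee_pos: [492.2, -177.9, 154.6]
tool_rot: [3.141, -0.0, 0.802]
contact_force: [-0.6, -0.4, 1.0]
opening: 0.39
```

```bash
python3 look.py 4
```

```text
6.0333 [ 492.2 -177.9  154.6] [ 3.141 -0.     0.802] [-0.6 -0.4  1. ] 0.3898306634663 [-0.5   0.04  1.86 -0.    1.24  0.27]
hub [275.3 139.6] 0.66 [array([ 537.5, -127.3,  146. ]), array([ 536.7, -127.5,  122. ])]
knob [272.6 253.7] 0.8 [array([ 496.7, -167.5,  172. ]), array([ 489.1, -174.4,  148. ])]
```

View pics/w4.png

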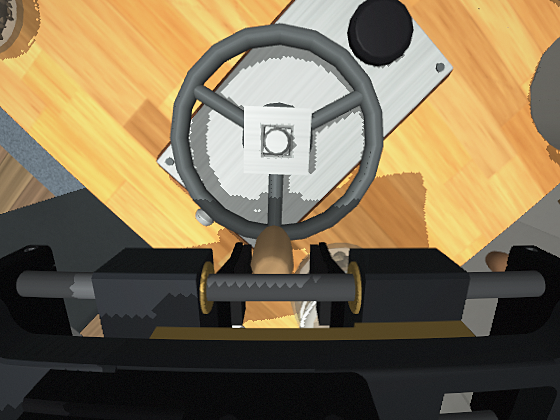

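step_arm(moves="0 0 0.008 0 0 0; 0 0 0.014 0 0 0; 0 0 0.014 0 0 0; 0.0001 -0.0035 0.014 0 0 3; 0.0004 -0.007 0.014 0 0 6; 0.0008 -0.0105 0.014 0 0 9; 0.0015 -0.0139 0.014 0 0 12; 0.0023 -0.0173 0.014 0 0 15; 0.0033 -0.0207 0.014 0 0 18; 0.0045 -0.024 0.014 0 0 21; 0.0058 -0.0273 0.014 0 0 24; 0.0073 -0.0304 0.014 0 0 27; 0.009 -0.0335 0.014 0 0 30; 0.0108 -0.0365 0.014 0 0 33; 0.0128 -0.0394 0.014 0 0 36; 0.0149 -0.0422 0.014 0 0 39; 0.0172 -0.0448 0.014 0 0 42; 0.0196 -0.0474 0.014 0 0 45; 0.0196 -0.0474 0.014 0 0 45", hand=0.028)

```text
t: 7.77
ee_pos: [470.9, -131.1, 140.3]
tool_rot: [3.141, 0.001, 0.014]
contact_force: [-2.4, -3.0, 1.3]
opening: 0.322
```

```bash
python3 look.py 5
```

```text
7.7667 [ 470.9 -131.1  140.3] [3.141e+00 1.000e-03 1.400e-02] [-2.4 -3.   1.3] 0.32158432564073314 [-0.43 -0.03  1.96 -0.    1.22  1.13]
hub [274.6 140.6] 0.68 [array([ 539. , -127.7,  146. ]), array([ 538.2, -127.3,  122. ])]
knob [283.5 267.4] 0.77 [array([ 481. , -132.8,  172. ]), array([ 469.4, -133.2,  148. ])]
```

View pics/w5.png

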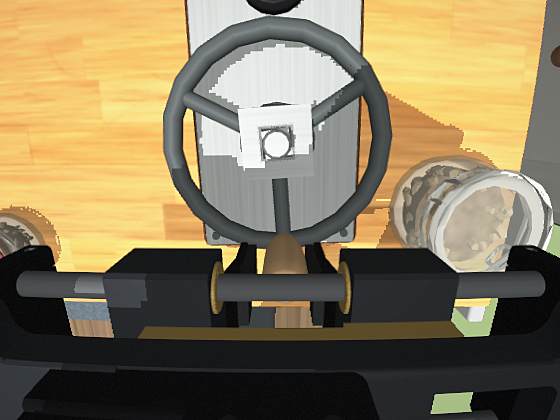

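step_arm(moves="0 0 0 0 0 0; 0 0 0 0 0 0; 0 0 0 0 0 0; 0 0 0 0 0 0; 0 0 -0.02 0 0 0; 0 0 -0.05 0 0 0; 0 0 -0.08 0 0 0; 0 0 -0.11 0 0 0; 0 0 -0.14 0 0 0; 0 0 -0.14 0 0 0; 0 0 -0.14 0 0 0", hand=0.05)

```text
t: 8.83
ee_pos: [472.9, -131.1, 282.9]
tool_rot: [3.14, -0.005, 0.017]
contact_force: [0.7, -0.6, -0.8]
opening: 0.574
```

```bash
python3 look.py 6
python3 - <<'E'
from h import *
shot('side','sd6'); 
for c in ['side']:
  for n in ['hub','knob','drawer_pull','collar']:
    for x in finder.spot_point(c,n)[:1]: print(n,x,[atz(c,x['pixel'],z).round(1) for z in (122,148,46)])
ci=camera_info('wrist')
im=cv2.imread('pics/w6.png'); 
for p in [(538,-129,122),(473.5,-132,148),(538,-129,140)]: print(proj('wrist',p,ci))
E
```

```text
8.8333 [ 472.9 -131.1  282.9] [ 3.14  -0.005  0.017] [ 0.7 -0.6 -0.8] 0.5743007500650692 [-0.43 -0.15  1.79  0.    1.49  1.12]
hub [280.7 140. ] 0.81 [array([ 537.7, -131.3,  146. ]), array([ 537.1, -131.4,  122. ])]
knob [282.9 208.2] 0.8 [array([ 475.6, -134.2,  172. ]), array([ 469.5, -134.5,  148. ])]
hub {'pixel': [302.3, 196.8], 'confidence': 0.72} [array([ 533.8, -120.2,  122. ]), array([530.9, -81.2, 148. ]), array([ 542.5, -234.2,   46. ])]
knob {'pixel': [299.9, 236.0], 'confidence': 0.37} [array([522.5,  18.8, 122. ]), array([520.2,  50.6, 148. ]), array([529.5, -74.1,  46. ])]
drawer_pull {'pixel': [340.3, 224.7], 'confidence': 0.58} [array([445.5, -33.5, 122. ]), array([447.1,   1. , 148. ]), array([ 440.7, -134.3,   46. ])]
collar {'pixel': [298.3, 202.2], 'confidence': 0.9} [array([540. , -97.1, 122. ]), array([536.8, -59.3, 148. ]), array([ 549.6, -207.6,   46. ])]
[279.39259289 136.48550684]
[281.41180613 202.74710032]
[279.33954162 136.86749768]
```

View pics/w6.png

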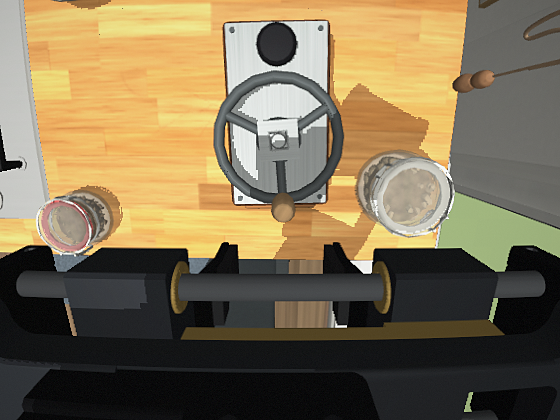

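View pics/sd6.png

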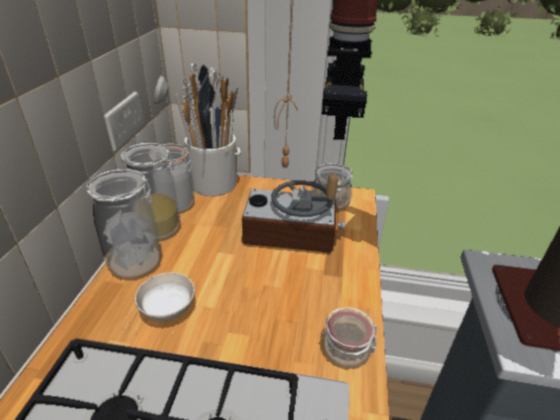

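```bash
python3 -c "
from h import *
print(arm.get_obs()['joint_vel'].round(3)); print(sign_off())"
```

```text
[ 0.001 -0.003 -0.008 -0.001 -0.    -0.   ]
the job is handed in; nothing more can be done
None
```

I dropped the handwheel home on the square shaft, turned it so the knob stands over the drawer, and handed the job in at about 9 s. `sign_off()` reports no verdict, so these are my own last checks.

**What I did:** I held the knob loosely between the open fingers, without pinching it. I swung the wheel about 45° counter-clockwise until it fell, then turned it back about 45°. I then opened the fingers and raised the gripper clear.

**Last checks:**
- **Height:** The rim's size in the wrist picture puts it at about z = 116 mm. The rim spans 108 to 120 mm when the wheel is home, so this fits. The side view shows it lower than at the start and level.
- **Knob:** It measured about (469.5, −134.5) mm, some 2 mm off the mill's centre line, against the 15 mm allowed. It is on the drawer side.
- **Bystanders:** The bowl and both jars look unmoved in the pictures. I did not measure their positions.
- **Arm:** The gripper was clear and the arm still.

**What disagreed:** In the last side view the network's knob reading was wrong and had low confidence (0.37). Its hub reading there was about 10 mm off in y. I relied on the wrist camera instead.

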